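# Clamp the cooking-video monopod and hold its camera up at full height

## Robot

A 6-joint arm with a two-finger parallel gripper is mounted at the origin on the work surface. World frame = base frame: x ahead of the robot, y to its left, z up, the work surface at z = 0. Lengths are in m, angles in rad, forces in N, time in s.
With the tool pointing down it reaches from about 0.375 to 0.9 m from the base axis. Payload 3.1 kg.
Tool frame: the origin (TCP) lies at the very end of the fingers, on their centre line; the grasp point (between the pads) lies 19 mm behind it; z points along the fingers, y is the line along which they close (so a half turn about z gives the same grasp; the last joint's range is limited). The gripper opens to 87 mm and grips with 3 to 60 N. Pads are 19 mm wide; open, the fingers measure 117 mm over their backs; the gripper's body (75 mm by 190 mm) begins 51 mm behind the grasp point.
Start: joints at [1.006, 0.527, 1.433, -0, 1.181, -0.178], TCP at [0.236, 0.579, 0.223] pointing down, gripper open.
Joint ranges: [-3.08, 3.08], [-0.75, 2.2], [0.22, 2.44], [-1.43, 4.57], [0, 2.65], [-2.85, 2.85]. Speed limits (rad/s): [2.79, 2.79, 3.14, 3.14, 3.14, 3.14].

## Interface

Orientations are given as a unit quaternion [x, y, z, w].
In Python, from rig import status, viewer, robot gives the robot as it stands.
- The arm moves only by the tool arm_command, never from a script. Its arguments are lists of equal length, an entry for each row: "delta_rot": the turn, a rotation vector about the tool's x, y, z in degrees, a list of three; "delta_pos": the shift along the tool's x, y, z in m, a list of three; "gripper": the closure, from -1 (fully open) to 1 (shut). In form: {"delta_rot": [[rx, ry, rz], ...], "delta_pos": [[dx, dy, dz], ...], "gripper": [gripper, ...]}. A call has 1 to 12 rows; each row is the pose to reach, as a shift and turn from the pose commanded when the call began, along the tool's axes at that moment; what a row does not reach only later rows make up. A row lasts 1/12 s, in which the tool goes at most 41.7 mm and 7.16 degrees, less where a joint would pass 70% of its speed; a pose out of reach is approached as far as the arm can. A call with a gripper value outside its range is refused whole. The fingers move at their own pace and stop on an object; "grip_force" is the grip in N (left out, the last holds). Time passes only in rows, so rows that repeat a pose let the fingers close. It gives the time, the measured TCP pose, the force, the opening and the grip force at its end, in the units of the state.
- status.get_obs(): the state, without advancing time (a new reading comes with each control period).
- viewer.camera(name): name is "scene" or "top" or "wrist"; returns a dict with "pixels" (480x640x3 uint8, blue, green, red), "fx", "fy", "cx", "cy" (pixels), "pose" (4x4, takes a point from camera to world coordinates); the wrist camera has in their place "mount" (4x4, takes a point from camera to tool coordinates, whose origin is the TCP and whose axes are the flange's). Camera axes: x right, y down, z forward; pixel columns grow to the right and rows downward; lengths in m; the calibration is good to about 2 mm. A picture is of the moment at which its call begins: read the wrist's pose just before it. There is no depth.
- robot.hand_in(): hands the job in; it is judged then, once.
The state is a dict: "time": time; "q": joint angles; "joint_velocities": joint speeds; "joint_torque": joint torques, N m; "position": TCP position; "tool_rot": TCP orientation; "ft_force": force on the tool from outside, world axes, zero at the start; "moment": the same for the moment, N m; "grip_width": finger opening in m; "grip_force": force on a finger pad.
Only numpy, scipy, OpenCV 4.12 (cv2) and the standard library are available. Lean on these libraries where they do the work, as an engineer would, in place of code of your own. Each camera call takes 0.05 s, during which the arm holds its last target. There are 200 camera calls.

## Task

Get the little camera monopod up for filming the pressure cooker: swing the red-handled toggle clamp over centre so that its fork sits down on the monopod's foot, then squeeze the red button on the camera head, pull the head straight up past the first stop to the second stop (fully out), and keep holding it there. Keep the button squeezed and do not let go: it sinks back on its spring, so the job finishes with the gripper still holding the head at full height, the foot still clamped flat on its board. Leave the cooker, jar, spoons and pot grip where they are.

Things in the scene. Friction and masses are not known exactly. Their poses are not given: they have to be found in the camera images.
- station: wooden filming board, 270 x 150 x 18 mm, fixed to the counter. Origin on the counter directly under the middle of the foot nest; board spans x -195 to +75 mm, y -75 to +75 mm in its own frame, z up, top face at z = 18 mm. Black rim pieces 6 mm high around the nest (inner radius 45 mm) keep the foot in place. The toggle clamp is screwed on at its -x side
- clamp_hinge (a point): centre of the clamp's hinge: at (-66, 0, 52) mm in the board's frame; the hinge axis is the board's y axis. Fixed to the board, same axes as the board
- clamp_knob (a point): centre of the clamp's red crosswise grip: cylinder 22 mm dia, 28 mm long, along the board's y (pinch its end faces from above), on a 10 mm thick lever, 90 mm from the hinge. Clamp open: lever almost level, pointing to the board's -x, grip at (-156, 0, 60) mm in the board's frame. Closed: lever up, leaning 20 degrees back from the pole, grip at (-97, 0, 137) mm
- clamp (a joint): clamp swing, rad: 0 = open (lever down, fork raised), grows as the lever is raised in an arc about the hinge, turning about the board's +y. The fork (two rods 52 mm apart, rubber feet) straddles the pole and lands on the foot at about 1.13; limit 1.2. An over-centre spring pushes it open below 0.45, and shut (about 10 N on the foot) above. Moving the grip takes 5 to 9 N
- monopod: camera monopod standing loose and upright in the nest, 0.4 kg. Origin: centre of its underside (18 mm above the counter); z up the pole, +x the camera's view, +y the button's side. Foot 80 mm dia, 14 mm high; outer tube 24 mm dia with a 30 mm collar ending 135 mm up. Unclamped, the foot can lift out as the head is pulled
- head_grip (a point): centre of the head's black grip block, axes as the monopod's: 34 (x) x 32 (y) x 45 (z) mm, centre 162.5 mm above the underside when pushed in. A grey camera, 30 mm wide, 36 high, is on its +x face, reaching 45 mm from the pole axis. Grip from above across y, one finger on the button, one on the plain -y face: 38.5 mm apart, 33.5 mm with the button pressed
- button_face (a point): centre of the outer face of the red squeeze button on the head's +y side, 24 (x) x 30 (z) mm, 22.5 mm from the pole's axis when out, axes as the monopod's
- button (a joint): how far the button is pressed in, m: 0 = out, 0.005 = fully in; spring of 2.5 N rising to 5 N. It must be fully in (over 0.004) for the tube to slide freely; let out, its pin snaps into the hole at 0 or at the first stop, or rubs on the tube wall between
- telescope (a joint): how far the head is out, m: 0 = in (locked by the button's pin); 0.05 = first stop (locks if the button is out; white ring on the inner tube then just above the collar); 0.10 = second stop, end of travel (yellow ring just above the collar), no lock. A spring pulls it in, 1.6 N at 0, 3.6 N at 0.10; head weighs 1.4 N. Some 8 N more at the end lifts the foot
- cooker: stainless pressure cooker with locking lid on the black hob, 228 mm in diameter, about 177 mm high, 2.2 kg, a long black handle to its +x; origin centre of its underside; leave alone
- jar: closed glass jar, 74 mm in diameter, 125 mm high, on a wooden slatted trivet 150 x 140 x 16 mm; origin centre of its underside; leave alone
- spoons: red plastic measuring spoon set, three spoons fanned on a ring, about 130 x 120 x 10 mm, flat on the counter; origin on the counter near its middle, handles' ring towards -x; leave alone
- potgrip: blue-green mitt-shaped pot grip of hard rubber, about 115 x 105 x 28 mm, flat on the counter; origin on the counter near its middle; leave alone
Not all that is in view belongs to the job. Leave any blue or turquoise look-alike of the monopod alone.

How it is judged:
On the way, in this order (a step that is already met when the one before it is completed fails the run):
1. the clamp is swung over centre and its fork sits on the monopod's foot, the telescope still pushed in (value of joint clamp between 1.085 and 1.165 rad and z of monopod in the frame of station below 0.024 m and value of joint telescope below 0.01 m), for 0.2 s.
2. the button is squeezed fully in while the telescope is still pushed in or nearly so (value of joint button above 0.0038 m and value of joint telescope below 0.03 m and value of joint clamp between 1.085 and 1.165 rad and z of monopod in the frame of station below 0.024 m), for 0.1 s.
3. the head is pulled up past the first stop with the foot clamped (value of joint telescope above 0.06 m and value of joint clamp between 1.085 and 1.165 rad and z of monopod in the frame of station below 0.024 m), for 0.1 s.
At the end, for the whole second after the job is handed in: Gripper holds the head at the second stop (100 mm, within 6 mm), pressing it over 3 N, button in over 3.8 mm; foot still and flat in its nest (lifted under 6 mm, tilt under 0.08 rad), clamp fork on it (joint 1.085 to 1.165); bystanders within 30 mm of where they stood (value of joint telescope above 0.094 m and value of joint button above 0.0038 m and value of joint clamp between 1.085 and 1.165 rad and z of monopod in the frame of station below 0.024 m and contact force between the fingers and monopod above 3 N and angle between monopod's own z axis and vertical below 0.08 rad and linear speed of monopod below 0.02 m/s and distance of each of cooker, jar, spoons, potgrip from where it was at the start of the episode below 0.03 m); the arm keeps its last pose, push and grip.
It fails at once if the monopod is lifted 20 mm out of its nest or tipped over 0.35 rad (z of monopod in the frame of station above 0.038 m or angle between monopod's own z axis and vertical above 0.35 rad).
It fails at once if a bystander is knocked 30 mm or tipped out of place (distance of any of cooker, jar, spoons, potgrip from where it was at the start of the episode above 0.03 m or angle between any of cooker, jar, spoons, potgrip's own z axis and vertical above 0.4 rad).
It also fails if it takes over 54 s, if anything falls off the work surface, if the arm or the gripper's body presses on something with over 40 N, if the wrist force passes 120 N, or if a joint passes its speed limit or range.

## Working session

There is one attempt and no reset: what is moved stays moved. The work goes in short steps, Python scripts to look and compute and a tool call to move; the robot and the scene stay as the last step left them, time stands still between calls to the robot, and variables do not carry over. Pictures are saved under pics/ and viewed, at most 10 in all, crops included, and the job is handed in when it is done.

Besides the shell and the picture viewer there is one more tool, called after ">>>" as name(argument=value, ...) on one line, values as JSON. arm_command: Moves the arm, as the interface text tells. Its arguments: {"type":"object","properties":{"delta_rot":{"type":"array","items":{"type":"array","items":{"type":"number"}}},"delta_pos":{"type":"array","items":{"type":"array","items":{"type":"number"}}},"gripper":{"type":"array","items":{"type":"number"}},"grip_force":{"type":"number"}},"required":["delta_rot","delta_pos","gripper"]}

```bash
mkdir -p pics
cat > h.py <<'E'
import numpy as np, cv2
from rig import status, viewer, robot
def snap(n,f):
    c=viewer.camera(n); p=np.array(c["pixels"],np.uint8); cv2.imwrite(f"pics/{f}.png",p); np.save(f"pics/{f}.npy",{k:np.array(v) for k,v in c.items()},allow_pickle=True); return c
def load(f): return np.load(f"pics/{f}.npy",allow_pickle=True).item()
def ray(c,u,v):
    P=c["pose"]; d=P[:3,:3]@np.array([(u-c["cx"])/c["fx"],(v-c["cy"])/c["fy"],1]); return P[:3,3],d/np.linalg.norm(d)
def onz(c,u,v,z):
    o,d=ray(c,u,v); return o+d*(z-o[2])/d[2]
def proj(c,p):
    q=np.linalg.inv(c["pose"])@np.append(p,1); return np.array([c["fx"]*q[0]/q[2]+c["cx"],c["fy"]*q[1]/q[2]+c["cy"]])
E
python3 - <<'E'
from h import *
a=snap("scene","s0");b=snap("top","t0")
for c in(a,b): print(c["fx"],np.round(c["pose"],3).tolist())
o=status.get_obs(); print(o["time"],o["position"],o["tool_rot"],o["ft_force"],o["grip_width"])
E
```

```text
612.6039416560762 [[-0.826, 0.485, -0.286, 1.11], [0.564, 0.711, -0.42, 0.866], [-0.0, -0.509, -0.861, 1.749], [0.0, 0.0, 0.0, 1.0]]
621.7430715595453 [[0.005, -0.99, 0.144, 0.29], [-1.0, -0.007, -0.014, 0.083], [0.015, -0.144, -0.989, 2.021], [0.0, 0.0, 0.0, 1.0]]
0.1 [0.23536818 0.57826581 0.2216505 ] [ 1.92201479e-01  9.81354968e-01 -9.39021208e-04 -3.70433124e-04] [ 0.01091106  0.34553737 -0.97301995] 0.08704793473487742
```

View pics/s0.png

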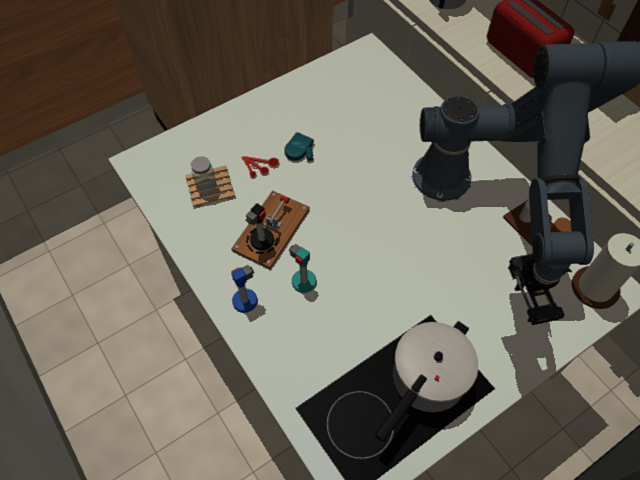

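View pics/t0.png

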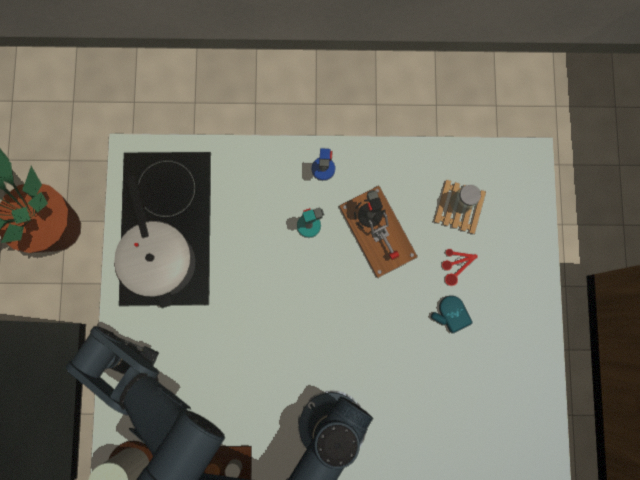

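Candidates for the monopod are the black one on the wooden board (top 372,212; scene 262,235), the blue look-alike (top 323,165) and the turquoise look-alike (top 309,225). I choose the black one on the board. The red things are the clamp knob (top 393,255), the spoons (460,265) and the cooker's red dot (136,245), and I choose the knob on the board.

Run:
```python
from h import *
c=load("t0"); s=load("s0")
def board(c,x0,y0,x1,y1):
    im=c["pixels"][y0:y1,x0:x1]; hsv=cv2.cvtColor(im,cv2.COLOR_BGR2HSV)
    # background = pale counter: board = anything far from it
    m=((hsv[...,1]>90)&(hsv[...,0]<18)).astype(np.uint8)
    n,l,st,_=cv2.connectedComponentsWithStats(m)
    pts=np.argwhere(m)[:,::-1]
    k=[i for i in range(1,n) if st[i,4]>60]; print(st[k].tolist())
    pts=np.argwhere(np.isin(l,k))[:,::-1].astype(np.float32)+[x0,y0]
    W=np.array([onz(c,u,v,.018)[:2] for u,v in pts],np.float32)
    r=cv2.minAreaRect(W*1000); print(r); return r
board(c,330,175,425,285); board(s,222,185,318,275)
a=cv2.resize(c["pixels"][175:285,325:430],None,fx=5,fy=5,interpolation=cv2.INTER_CUBIC)
b=cv2.resize(s["pixels"][180:275,225:320],None,fx=5,fy=5,interpolation=cv2.INTER_CUBIC)
o=np.zeros((560,800,3),np.uint8); a=cv2.resize(a,(400,419)); b=cv2.resize(b,(400,400)); o[:419,:400]=a;o[:400,400:]=b
cv2.imwrite("pics/crop.png",o[:430])
```

```text
[[10, 11, 77, 91, 2588], [43, 41, 13, 13, 72]]
((617.4990844726562, -149.33311462402344), (267.12005615234375, 149.26121520996094), 27.638931274414062)
[[0, 0, 13, 14, 138], [10, 6, 77, 78, 2256]]
((660.2078247070312, -217.7355194091797), (273.21795654296875, 312.8414306640625), 27.54938316345215)
```

View pics/crop.png

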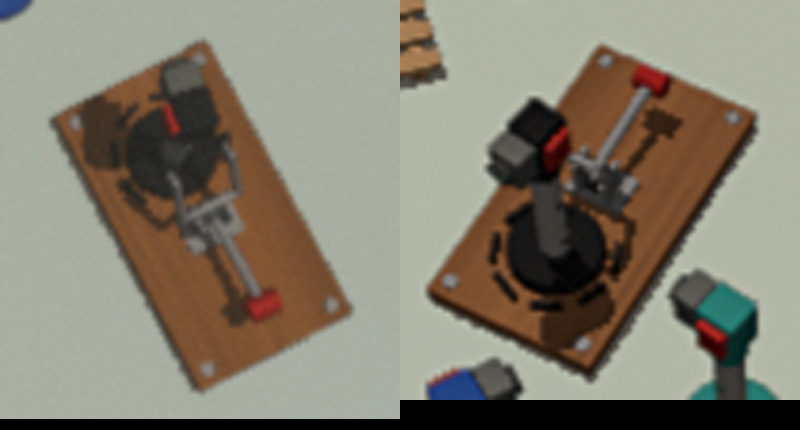

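The crop confirms that the black monopod stands in the rim nest, button red on its left in the top view (crop 170,120). The clamp is open with its red knob at crop 262,303, which is top pixel about (394,254).

```bash
cat >> h.py <<'E'
from scipy.spatial.transform import Rotation as R
yb=np.radians(27.64); O=np.array([.6707,-.1215,0])
def B(p,yaw=None): 
    y=yb if yaw is None else yaw
    return O+R.from_euler('z',y).apply(np.array(p)/1000)
def delta(p,yawy):  # target TCP, world yaw (deg) of tool y, pointing down
    o=status.get_obs(); r=R.from_quat(o["tool_rot"]); a=np.radians(yawy)
    t=R.from_matrix(np.array([[-np.sin(-a)*-1*1,0,0]]*3)) if 0 else R.from_matrix(np.column_stack([np.cross([np.cos(a),np.sin(a),0],[0,0,-1]),[np.cos(a),np.sin(a),0],[0,0,-1]]))
    print("pos",np.round(r.inv().apply(np.array(p)-o["position"]),4),"rot",np.round((r.inv()*t).as_rotvec(degrees=True),2))
def wray(c,o,u,v):
    T=np.eye(4);T[:3,:3]=R.from_quat(o["tool_rot"]).as_matrix();T[:3,3]=o["position"]
    d=dict(c); d["pose"]=T@np.array(c["mount"]); return d
E
python3 - <<'E'
from h import *
t=load("t0");s=load("s0")
for n,c,b in(("t",t,(380,240,405,265)),("s",s,(270,190,300,215))):
    x0,y0,x1,y1=b; im=c["pixels"][y0:y1,x0:x1].astype(int)
    m=(im[...,2]>110)&(im[...,1]<60); v,u=np.argwhere(m).mean(0)+[y0,x0]
    print(n,u,v,proj(c,B([-156,0,60])),onz(c,u,v,.065)*1000,B([-156,0,60])*1000)
    print("board corners proj",[np.round(proj(c,B([x,y,18]))).tolist() for x in(-195,75) for y in(-75,75)])
w=viewer.camera("wrist"); print(np.round(w["mount"],3).tolist(),w["fx"])
delta([.545,-.187,.30],-62.4)
E
```

```text
t 394.2083333333333 254.83333333333334 [393.39239816 255.13584206] [ 532.86843778 -195.77407097   65.        ] [ 532.50273222 -193.870679     60.        ]
board corners proj [[418.0, 257.0], [377.0, 278.0], [378.0, 185.0], [338.0, 205.0]]
s 283.8 197.76 [285.30913647 198.6065967 ] [ 536.52823913 -196.53001449   65.        ] [ 532.50273222 -193.870679     60.        ]
board corners proj [[273.0, 189.0], [311.0, 206.0], [231.0, 248.0], [271.0, 267.0]]
[[-0.0, -0.952, -0.305, 0.084], [1.0, -0.0, -0.0, 0.001], [0.0, -0.305, 0.952, -0.162], [0.0, 0.0, 0.0, 1.0]] 372.7288426364859
pos [-0.5754 -0.5922 -0.0774] rot [-7.0000e-02  1.0000e-01  1.3024e+02]
```

>>> arm_command(delta_rot=[[0,0,0],[0,0,7],[0,0,14],[0,0,21],[0,0,28],[0,0,35],[0,0,42],[0,0,49],[0,0,56],[0,0,63],[0,0,70],[0,0,77]], delta_pos=[[0,0,-0.04],[-0.02,-0.02,-0.0774],[-0.049,-0.05,-0.0774],[-0.078,-0.08,-0.0774],[-0.107,-0.11,-0.0774],[-0.136,-0.14,-0.0774],[-0.165,-0.17,-0.0774],[-0.194,-0.2,-0.0774],[-0.223,-0.23,-0.0774],[-0.252,-0.26,-0.0774],[-0.281,-0.29,-0.0774],[-0.31,-0.32,-0.0774]], gripper=[-1,-1,-1,-1,-1,-1,-1,-1,-1,-1,-1,-1])

```text
time: 1.15
position: [0.4007, 0.1672, 0.3]
tool_rot: [0.763, 0.646, 0.0, -0.0]
ft_force: [0.5, -0.3, 0.2]
grip_width: 0.0869
grip_force: 0.0
```

```bash
python3 -c "
from h import *
delta([.545,-.187,.30],-62.4)"
```

```text
pos [-0.3256  0.2008 -0.    ] rot [ 0.00e+00 -1.00e-02  5.29e+01]
```

>>> arm_command(delta_rot=[[0,0,7],[0,0,14],[0,0,21],[0,0,28],[0,0,35],[0,0,42],[0,0,49],[0,0,53],[0,0,53],[0,0,53],[0,0,53],[0,0,53]], delta_pos=[[-0.033,0.02,0],[-0.066,0.04,0],[-0.099,0.06,0],[-0.132,0.08,0],[-0.165,0.1,0],[-0.198,0.12,0],[-0.231,0.14,0],[-0.264,0.16,0],[-0.297,0.18,0],[-0.3256,0.2,0],[-0.3256,0.2,0],[-0.3256,0.2,0]], gripper=[-1,-1,-1,-1,-1,-1,-1,-1,-1,-1,-1,-1])

```text
time: 2.15
position: [0.5464, -0.1858, 0.299]
tool_rot: [0.971, 0.239, -0.0, -0.001]
ft_force: [-0.7, 1.0, -0.7]
grip_width: 0.087
grip_force: 0.0
```

Run:
```python
from h import *
o=status.get_obs(); c=snap("wrist","w1"); d=wray(c,o,0,0); np.save("pics/w1.npy",{k:np.array(v) for k,v in d.items()},allow_pickle=True)
print(o["position"],o["q"],o["time"])
for p in([-156,0,60],[0,0,203],[0,0,32],[-66,0,52]): print(p,proj(d,B(p)))
```

```text
[ 0.54639189 -0.18583188  0.29902875] [-5.21452315e-01  3.83507018e-01  1.45887799e+00  1.54351840e-04
  1.30053003e+00  5.66278104e-01] 2.15
[-156, 0, 60] [319.126031   207.88139022]
[0, 0, 203] [320.15691587  18.16492892]
[0, 0, 32] [319.28186792  56.98538041]
[-66, 0, 52] [319.23688011 122.99279453]
```

View pics/w1.png

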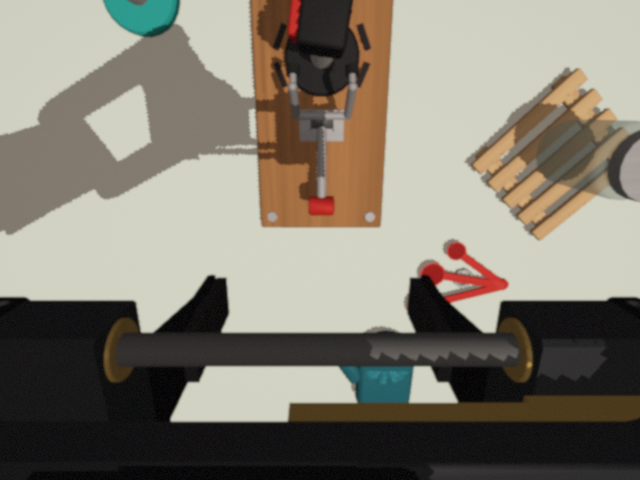

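The wrist view shows the knob at (321,206), 2 px from the prediction, with the head's top at the upper edge and its button edge at (295,20). I'll measure the knob centroid, then descend.

Run:
```python
from h import *
d=load("w1"); im=d["pixels"][190:225,295:350].astype(int)
m=(im[...,2]>110)&(im[...,1]<70); q=np.argwhere(m); v,u=q.mean(0)+[190,295]; print(u,v,q.min(0)+[190,295],q.max(0)+[190,295])
p=onz(d,u,v,.064); p[2]=.06; print(p, "board",R.from_euler('z',-yb).apply(p-O)*1000)
t=load("w1")["pixels"][0:45,285:360].astype(int); mr=(t[...,2]>110)&(t[...,1]<60); e=np.argwhere(mr); print("button px",e.min(0),e.max(0), e.mean(0)+[0,285])
vx,vy,_,_=cv2.fitLine(e[:,::-1].astype(np.float32),cv2.DIST_L2,0,.01,.01).ravel(); print("btn line",np.degrees(np.arctan2(vy,vx)))
p[2]=.041; delta(p,-62.4)
```

```text
321.0298165137615 205.4954128440367 [196 308] [214 333]
[ 0.53673894 -0.1939828   0.06      ] board [-152.29924732   -2.06456659   60.        ]
button px [0 2] [35 15] [ 16.9260355  293.27218935]
btn line -83.10526
pos [-0.0122  0.005   0.2581] rot [-0.13  0.05  0.17]
```

>>> arm_command(delta_rot=[[0,0,0],[0,0,0],[0,0,0],[0,0,0],[0,0,0],[0,0,0],[0,0,0],[0,0,0],[0,0,0],[0,0,0],[0,0,0],[0,0,0]], delta_pos=[[-0.0145,0.005,0.03],[-0.0145,0.005,0.065],[-0.0145,0.005,0.1],[-0.0145,0.005,0.14],[-0.0145,0.005,0.175],[-0.0145,0.005,0.205],[-0.0145,0.005,0.23],[-0.0145,0.005,0.245],[-0.0145,0.005,0.258],[-0.0145,0.005,0.258],[-0.0145,0.005,0.258],[-0.0145,0.005,0.258]], gripper=[-1,-1,-1,-1,-1,-1,-1,-1,-1,-1,0,0.2])

```text
time: 3.2
position: [0.5362, -0.1946, 0.043]
tool_rot: [0.97, 0.241, 0.0, 0.0]
ft_force: [0.6, 0.1, 0.1]
grip_width: 0.08
grip_force: 0.0
```

>>> arm_command(delta_rot=[[0,0,0],[0,0,0],[0,0,0],[0,0,0],[0,0,0],[0,0,0],[0,0,0],[0,0,0]], delta_pos=[[0,0,0],[0,0,0],[0,0,0],[0,0,0],[0,0,0],[0,0,0],[0,0,0],[0,0,0]], gripper=[1,1,1,1,1,1,1,1], grip_force=30)

```text
time: 3.87
position: [0.5357, -0.1954, 0.0419]
tool_rot: [0.971, 0.24, -0.0, -0.0]
ft_force: [0.2, -0.5, 1.1]
grip_width: 0.0282
grip_force: 0.0
```

Run:
```python
from h import *
o=status.get_obs(); g=o["position"]+[0,0,.019]
print("grasp board",R.from_euler('z',-yb).apply(g-O)*1000,o["moment"])
```

```text
grasp board [-153.84151318   -2.82379381   60.93700681] [-0.05582605  0.15090789  0.02071703]
```

>>> arm_command(delta_rot=[[0,0,0],[0,0,0],[0,0,0],[0,0,0],[0,0,0],[0,0,0],[0,0,0],[0,0,0],[0,0,0],[0,0,0],[0,0,0],[0,0,0]], delta_pos=[[0,0,0],[0,0,0],[0.0008,0,-0.0063],[0.0022,0,-0.0134],[0.0042,0,-0.0203],[0.0067,0,-0.0271],[0.0098,0,-0.0336],[0.0134,0,-0.0399],[0.0175,0,-0.0459],[0.022,0,-0.0515],[0.027,0,-0.0567],[0.027,0,-0.0567]], gripper=[1,1,1,1,1,1,1,1,1,1,1,1], grip_force=30)

```text
time: 4.87
position: [0.5611, -0.182, 0.1012]
tool_rot: [0.971, 0.241, 0.001, 0.0]
ft_force: [-2.9, 0.6, 8.0]
grip_width: 0.0279
grip_force: 30.0
```

Run:
```python
from h import *
o=status.get_obs(); g=o["position"]+[0,0,.019]
b=R.from_euler('z',-yb).apply(g-O)*1000
print("grasp board",b,"theta",np.arctan2(b[2]-52,-66-b[0])-.0887,np.hypot(b[2]-52,-66-b[0]),o["ft_force"],o["moment"],o["grip_force"])
```

```text
grasp board [-125.15051063   -2.78642869  120.15754296] theta 0.7673303714810257 90.24540747393704 [-2.8504072   0.61235281  8.01014564] [-0.18751244  0.83866846 -0.15895915] 30.005669659003615
```

>>> arm_command(delta_rot=[[0,0,0],[0,0,0],[0,0,0],[0,0,0],[0,0,0],[0,0,0],[0,0,0],[0,0,0]], delta_pos=[[0.0053,0,-0.0049],[0.0111,0,-0.0093],[0.0172,0,-0.0132],[0.0235,0,-0.0166],[0.0293,0,-0.0191],[0.031,0,-0.0198],[0.031,0,-0.0198],[0.031,0,-0.0198]], gripper=[1,1,1,1,1,1,1,1])

```text
time: 5.53
position: [0.5891, -0.1675, 0.1196]
tool_rot: [0.971, 0.24, 0.002, 0.0]
ft_force: [0.6, 2.8, 7.3]
grip_width: 0.0273
grip_force: 30.0
```

Run:
```python
from h import *
o=status.get_obs(); g=o["position"]+[0,0,.019]
b=R.from_euler('z',-yb).apply(g-O)*1000
print("grasp board",b,"theta",np.arctan2(b[2]-52,-66-b[0])-.0887,np.hypot(b[2]-52,-66-b[0]),o["ft_force"],o["moment"],o["grip_force"])
```

```text
grasp board [-93.62413243  -2.8484805  138.5850192 ] theta 1.1732639498644666 90.88486256432324 [0.56631887 2.81008123 7.26417764] [ 0.2775845   0.18264936 -0.07222358] 29.999984493479133
```

>>> arm_command(delta_rot=[[0,0,0],[0,0,0],[0,0,0],[0,0,0],[0,0,0],[0,0,0],[0,0,0],[0,0,0],[0,0,0],[0,0,0],[0,0,0],[0,0,0]], delta_pos=[[0,0,0],[0,0,0],[0,0,0],[0,0,0],[0,0,-0.03],[0,0,-0.07],[0,0,-0.11],[0,0,-0.15],[0,0,-0.18],[0.03,-0.003,-0.18],[0.07,-0.003,-0.18],[0.094,-0.003,-0.18]], gripper=[-0.2,-1,-1,-1,-1,-1,-1,-1,-1,-1,-1,-1])

```text
time: 6.53
position: [0.6711, -0.1205, 0.2995]
tool_rot: [0.971, 0.24, 0.002, 0.0]
ft_force: [0.4, 0.1, -0.7]
grip_width: 0.0864
grip_force: 0.0
```

>>> arm_command(delta_rot=[[0,0,0],[0,0,0]], delta_pos=[[0,0,0],[0,0,0]], gripper=[-1,-1])

```text
time: 6.7
position: [0.669, -0.1209, 0.2973]
tool_rot: [0.97, 0.241, -0.001, -0.0]
ft_force: [0.6, 0.4, -0.5]
grip_width: 0.0867
grip_force: 0.0
```

Run:
```python
from h import *
o=status.get_obs(); c=snap("wrist","w2"); d=wray(c,o,0,0); np.save("pics/w2.npy",{k:np.array(v) for k,v in d.items()},allow_pickle=True)
print(o["position"],o["ft_force"])
for p in([-97,0,137],[0,0,203],[0,0,18]): print(p,proj(d,B(p)))
```

```text
[ 0.66903528 -0.12090409  0.29726528] [ 0.6420302   0.41003713 -0.50078505]
[-97, 0, 137] [319.38189586 307.50440988]
[0, 0, 203] [320.55677427 233.95621726]
[0, 0, 18] [319.54561198 185.40413973]
```

View pics/w2.png

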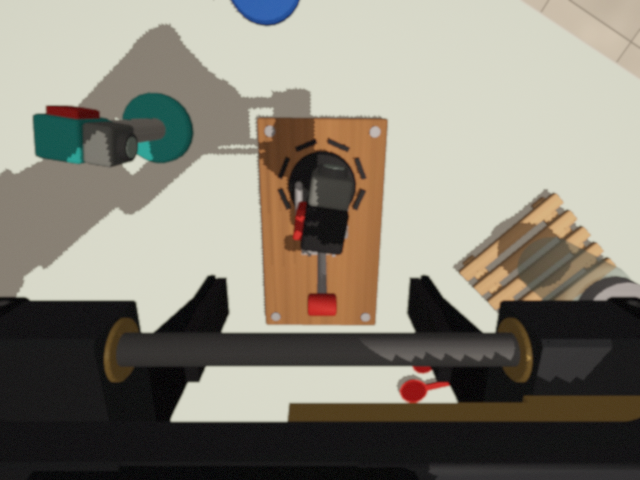

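The clamp's lever is now up, with its knob at (322,303). The head's black top runs from about (307,204) to (345,254), turned some 7° from the board. I'll zoom in to fit its pose.

Run:
```python
from h import *
d=load("w2"); im=d["pixels"]; x0,y0=285,140
cr=im[y0:265,x0:365]
g=np.clip(cr.astype(float)*2.2,0,255).astype(np.uint8)
cv2.imwrite("pics/w2c.png",cv2.resize(g,None,fx=4.5,fy=4.5,interpolation=cv2.INTER_NEAREST))
```

```text
(no output)
```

View pics/w2c.png

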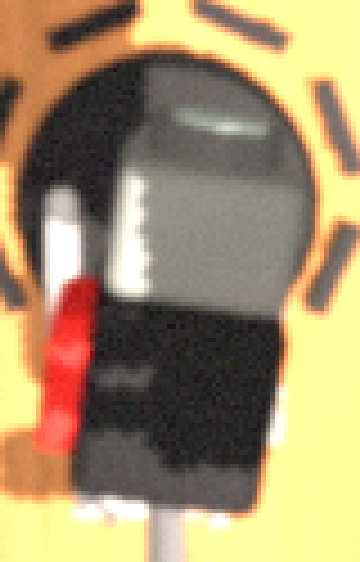

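Run:
```python
from h import *
d=load("w2"); px=np.array([(105,300),(285,315),(258,512),(75,490)])/4.5+[285,140]
W=np.array([onz(d,u,v,.203) for u,v in px]); print(np.round(W*1000,1))
FL,FR,BR,BL=W; print("sizes",[round(np.linalg.norm(a-b)*1000,1) for a,b in((FL,FR),(FR,BR),(BR,BL),(BL,FL))])
ang=lambda v:np.degrees(np.arctan2(v[1],v[0]))
print("yaw x",ang(FL-BL),ang(FR-BR),"y",ang(FL-FR)-90,ang(BL-BR)-90)
c=W.mean(0); print("centre",c,"board",R.from_euler('z',-yb).apply(c-O)*1000)
yaw=np.mean([ang(FL-BL),ang(FR-BR),ang(FL-FR)-90,ang(BL-BR)-90]); print(yaw)
g=c.copy()
a=np.radians(yaw); g[:2]+=0.003*np.array([-np.sin(a),np.cos(a)]); g[2]=.215; delta(g,yaw-90); g[2]=.1615; delta(g,yaw-90)
```

```text
[[ 684.6 -104.3  203. ]
 [ 695.7 -130.5  203. ]
 [ 664.7 -142.9  203. ]
 [ 654.1 -114.7  203. ]]
sizes [np.float64(28.4), np.float64(33.4), np.float64(30.1), np.float64(32.2)]
yaw x 18.767237157248466 21.782521319115176 y 23.03249496990044 20.619285709819565
centre [ 0.67473694 -0.12309118  0.203     ] board [  2.83807594  -3.28238755 203.        ]
21.05038478902091
pos [0.0056 0.0016 0.0823] rot [-0.07  0.12  6.82]
pos [0.0057 0.0017 0.1358] rot [-0.07  0.12  6.82]
```

>>> arm_command(delta_rot=[[0,0,3.5],[0,0,7],[0,0,7],[0,0,7],[0,0,7],[0,0,7],[0,0,7],[0,0,7],[0,0,7],[0,0,7],[0,0,7],[0,0,7]], delta_pos=[[0.0056,0.0036,0],[0.0056,0.0036,0.02],[0.0056,0.0036,0.045],[0.0056,0.0036,0.07],[0.0056,0.0036,0.09],[0.0056,0.0036,0.105],[0.0056,0.0036,0.118],[0.0056,0.0036,0.128],[0.0056,0.0036,0.1355],[0.0056,0.0036,0.1355],[0.0056,0.0036,0.1355],[0.0056,0.0036,0.1355]], gripper=[-1,-1,-1,-1,-1,-1,-1,-1,-1,-1,-1,-1])

```text
time: 7.75
position: [0.6759, -0.1227, 0.164]
tool_rot: [0.984, 0.181, 0.001, 0.0]
ft_force: [1.0, -0.2, -0.5]
grip_width: 0.0873
grip_force: 0.0
```

>>> arm_command(delta_rot=[[0,0,0],[0,0,0],[0,0,0],[0,0,0],[0,0,0],[0,0,0],[0,0,0],[0,0,0],[0,0,0],[0,0,0],[0,0,0],[0,0,0]], delta_pos=[[0,0,0],[0,0,0],[0,0,0],[0,0,0],[0,0,0],[0,0,0],[0,0,0],[0,0,0],[0,0,0],[0,0,0],[0,0,0],[0,0,0]], gripper=[-0.3,-0.1,0.05,0.1,0.15,1,1,1,1,1,1,1], grip_force=20)

```text
time: 8.75
position: [0.6755, -0.1227, 0.163]
tool_rot: [0.984, 0.18, 0.0, 0.0]
ft_force: [-0.3, -1.2, 0.7]
grip_width: 0.0324
grip_force: 20.0
```

>>> arm_command(delta_rot=[[0,0,0],[0,0,0],[0,0,0],[0,0,0],[0,0,0],[0,0,0],[0,0,0],[0,0,0],[0,0,0],[0,0,0],[0,0,0],[0,0,0]], delta_pos=[[0,0,0],[0,0,0],[0,0,-0.004],[0,0,-0.01],[0,0,-0.017],[0,0,-0.024],[0,0,-0.031],[0,0,-0.038],[0,0,-0.045],[0,0,-0.052],[0,0,-0.059],[0,0,-0.066]], gripper=[1,1,1,1,1,1,1,1,1,1,1,1])

```text
time: 9.75
position: [0.6752, -0.1222, 0.2296]
tool_rot: [0.984, 0.181, -0.0, 0.0]
ft_force: [0.8, -2.0, -5.7]
grip_width: 0.0323
grip_force: 20.0
```

>>> arm_command(delta_rot=[[0,0,0],[0,0,0],[0,0,0],[0,0,0],[0,0,0],[0,0,0],[0,0,0],[0,0,0]], delta_pos=[[0,0,-0.006],[0,0,-0.012],[0,0,-0.018],[0,0,-0.023],[0,0,-0.027],[0,0,-0.029],[0,0,-0.029],[0,0,-0.029]], gripper=[1,1,1,1,1,1,1,1])

```text
time: 10.42
position: [0.6753, -0.1222, 0.2579]
tool_rot: [0.984, 0.181, -0.0, -0.0]
ft_force: [0.1, -2.2, -4.8]
grip_width: 0.0323
grip_force: 20.0
```

>>> arm_command(delta_rot=[[0,0,0],[0,0,0],[0,0,0],[0,0,0]], delta_pos=[[0,0,-0.001],[0,0,-0.002],[0,0,-0.003],[0,0,-0.003]], gripper=[1,1,1,1])

```text
time: 10.75
position: [0.6753, -0.1222, 0.2609]
tool_rot: [0.984, 0.181, -0.0, -0.0]
ft_force: [-0.2, -1.2, -5.6]
grip_width: 0.0322
grip_force: 20.0
```

Run:
```python
from h import *
s=snap("scene","s2"); t=snap("top","t2"); o=status.get_obs(); print(o["position"],o["ft_force"],o["moment"],o["grip_width"],o["time"])
# bystander drift: image change against start outside arm/monopod
s0=load("s0"); a=cv2.resize(s["pixels"][140:280,165:325],(800,700))[:600]; 
c=s["pixels"][160:275,215:325]; cv2.imwrite("pics/s2c.png",cv2.resize(np.clip(c*1.5,0,255).astype(np.uint8),None,fx=5,fy=5,interpolation=cv2.INTER_CUBIC))
```

```text
[ 0.67530609 -0.12220278  0.26095249] [ 0.50438389 -1.88842595 -4.9187398 ] [-0.28903033  0.22578328 -0.25485275] 0.03226373598811601 10.85
```

View pics/s2c.png

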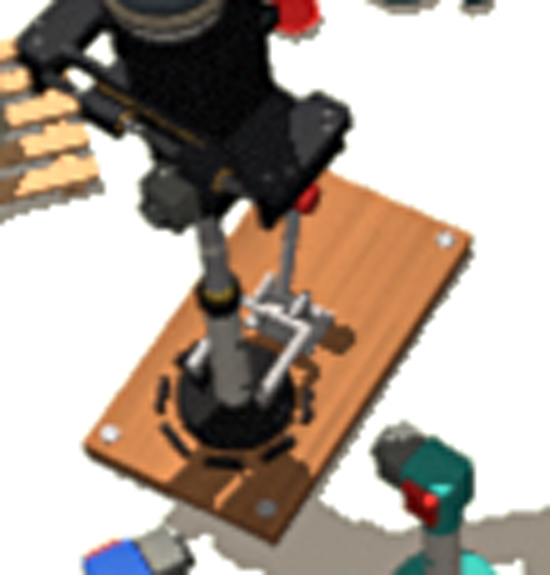

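The yellow ring is at the collar (crop 217,295), the fork sits on the foot, and the foot is flat in the nest. I'll raise it 1 mm more for margin.

>>> arm_command(delta_rot=[[0,0,0],[0,0,0],[0,0,0],[0,0,0],[0,0,0],[0,0,0]], delta_pos=[[0,0,-0.0005],[0,0,-0.001],[0,0,-0.001],[0,0,-0.001],[0,0,-0.001],[0,0,-0.001]], gripper=[1,1,1,1,1,1])

```text
time: 11.35
position: [0.6753, -0.1222, 0.262]
tool_rot: [0.984, 0.181, -0.0, -0.0]
ft_force: [1.0, -1.1, -4.4]
grip_width: 0.0322
grip_force: 20.0
```

```bash
python3 -c "
from h import *
print(robot.hand_in())"
```

```text
the job is handed in; nothing more can be done
None
```

The job is handed in with no verdict shown: the clamp is over centre with its fork on the foot, the button is squeezed (20 N grip), and the gripper is holding the head about 99 mm up. The yellow ring was visible at the collar 1 mm below that height, and I did not push on into the end stop or re-measure the bystanders.

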